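# Slide the steel bowl into the free bay of the bench riser

## Robot

A 6-joint arm with a two-finger parallel gripper is mounted at the origin on a cart in front of the work surface, level with it; the furniture and walls round the work are solid. World frame = base frame: x ahead of the robot, y to its left, z up, the work surface at z = 0. Lengths are in mm, angles in rad, forces in N, time in s.
With the tool pointing down it reaches from about 350 to 975 mm from the base axis. Payload 7.1 kg.
Tool frame: the origin (TCP) lies at the very end of the fingers, on their centre line; the grasp point (between the pads) lies 19 mm behind it; z points along the fingers, y is the direction in which the jaws open and shut (so a half turn about z gives the same grasp; the last joint's range is limited). The gripper opens to 88 mm and grips with 3 to 60 N. Pads are 20 mm wide; open, the fingers measure 115 mm over their backs; the gripper's body (75 mm by 178 mm) begins 61 mm behind the grasp point.
Start: joints at [-1.158, 0.423, 1.63, -0, 1.089, -0.019], TCP at [261.581, -567.609, 222.675] pointing down, gripper open.
Joint ranges: [-3, 3], [-0.9, 2.11], [0.09, 2.58], [-1.31, 4.45], [0.11, 2.69], [-2.54, 2.54]. Speed limits (rad/s): [2.39, 2.39, 3.01, 3.14, 3.14, 3.14].

## Interface

Orientations are given as a rotation vector (axis times angle).
In Python, from workcell import * gives the robot as it stands.
- The arm moves only by the tool play_rows, never from a script. Its argument "plan" is text: rows parted by semicolons, each of 7 numbers parted by spaces: the finger opening in cm, from 0 to 8.78, then the shift along the tool's x, y, z in cm, then the turn, a rotation vector about the tool's x, y, z in degrees. A call has 1 to 20 rows; each row shifts and turns the commanded pose from where the row before left it, along the tool's axes as they then stand; what a row does not reach is not made up. A row lasts 1/8 s, in which the tool goes at most 62.5 mm and 10.7 degrees, less where a joint would pass 70% of its speed; a pose out of reach is approached as far as the arm can. A call is refused whole if a number of a shift passes 6.25 or a number of a turn 10.7, either way. A call with a gripper value outside its range is refused whole. The fingers move at their own pace and stop on an object; the grip force is fixed at half the most. Time passes only in rows, so rows that do not move let the fingers close. It gives the time, the measured TCP pose, the force and the opening at its end, in the units of the state.
- get_obs(): the state, without advancing time (a new reading comes with each control period).
- get_image(name): name is "side" or "top" or "wrist"; returns a dict with "pixels" (400x640x3 uint8, red, green, blue), "range_z" (400x640 float32, mm along the optical axis (not along the pixel's ray), 0 where there is no reading), "fx", "fy", "cx", "cy" (pixels), "eye" and "attitude" of the camera in the world. Camera axes: x right, y down, z forward; pixel columns grow to the right and rows downward; lengths in mm; the calibration is good to about 2 mm. A picture is of the moment at which its call begins.
- close_job(): hands the job in, once; it reports no verdict.
The state is a dict: "t": time; "qpos": joint angles; "qvel": joint speeds; "joint_torque": joint torques, N m; "ee_pos": TCP position; "orientation": TCP orientation; "ft_force": force on the tool from outside, world axes, zero at the start; "moment": the same for the moment, N m; "width": finger opening in mm.
Only numpy, scipy, OpenCV 4.12 (cv2) and the standard library are available. Lean on these libraries where they do the work, as an engineer would, in place of code of your own. Each camera call takes 0.05 s, during which the arm holds its last target. There are 200 camera calls.

## Task

Put the empty steel bowl away in the free bay of the wooden bench riser, the bay with the blue mat: slide it over the table and in between the uprights, under the board, without lifting or tipping it, until at most a finger's width (about 15 mm) of its rim still shows past the front edge of the board. Do not disturb the other things: the glass bowl in the other bay, the honey jar on top of the riser, the mug and the timer.

Things in the scene. Friction and masses are not known exactly. Their poses are not given: they have to be found in the camera images.
- steel_bowl: small empty steel bowl, the thing to put away: round, 172 mm across the rim, 62 mm high, flaring from a smaller foot; loose, stands on the table. Origin: centre of its underside; z up.
- mat: blue mat, 150 x 150 mm and 1 mm thick (it offers no edge to catch on), lying in the free bay, centred in it. Origin: its centre, at table height, which is 100 mm behind the front edge of the riser's board. x points straight into the bay (away from the robot, from the open front to the back panel), y across the bay.
- riser: wooden riser, fixed: board 200 (x) by 430 mm (y), underside 85 mm and top 99 mm above the table, on three uprights 14 mm thick at y = -208, 0, +208 mm running front to back: two bays 194 mm wide, centred at y = -104 and +104 mm; which is free changes. Open front at x = -100 mm, back panel at x = +90 mm. Origin: centre of the footprint at table height; x points from front to back, z up.
- glass_bowl: glass bowl of flour, 160 mm across, 70 mm high, standing in the other bay; must stay. Origin: centre of its underside.
- honey: honey jar with a gold lid, 77 mm across, 120 mm high, standing on the riser's board; must stay. Origin: centre of its underside.
- mug: clear glass mug, 77 mm across without its handle, 116 mm with it, 100 mm high, on the table to the left; must stay. Origin: centre of its underside.
- minute_timer: white kitchen timer with a red knob, 66 mm across, 46 mm high, on the table to the right; must stay. Origin: centre of its underside.

How it is judged:
By the outcome, as a careful person would: the job done as asked, in the order asked, and still so for the second after the job is handed in, with the robot touching nothing.
It also fails if it takes over 53 s, if anything falls off the work surface, if the arm or the gripper's body presses on something with over 40 N, if the wrist force passes 120 N, or if a joint passes its speed limit or range.

## Working session

There is one attempt and no reset: what is moved stays moved. The work goes in short steps, Python scripts to look and compute and a tool call to move; the robot and the scene stay as the last step left them, time stands still between calls to the robot, and variables do not carry over. Pictures are saved under pics/ and viewed, about 8 in all and at most 12, crops included, and the job is handed in when it is done.

Besides the shell and the picture viewer there is one more tool, called after ">>>" as name(argument=value, ...), one argument or row to a line, values as JSON. play_rows: Moves the arm, as the interface text tells. Its arguments: {"type":"object","properties":{"plan":{"type":"string"}},"required":["plan"]}

```bash
mkdir -p pics; ls
python3 - <<'E'
from workcell import *
import cv2,numpy as np,pickle
o=get_obs();print(o['ee_pos'],o['orientation'],o['t'])
d={}
for n in ['top','side']:
    m=get_image(n);d[n]=m;print(n,m['eye'],m['attitude'],m['fx'],m['cx'],m['cy'])
    cv2.imwrite(f'pics/{n}0.png',m['pixels'][:,:,::-1])
pickle.dump(d,open('d0.pkl','wb'))
E
```

```text
pics
[ 261.36876254 -567.11998208  221.91215207] [-3.06721424e+00 -6.72668834e-01  4.72255628e-04] 0.0
top [ 423.98090272   16.03063833 1265.60718546] [-2.12475548  2.15372967 -0.16909041] 425.52756900303194 318.5378921847717 201.58536780095133
side [-590.40905295 -121.05179197 1009.41641748] [-1.73261511  1.58297712 -0.773867  ] 449.4673941619841 319.27720841206695 204.1241487899242
```

View pics/top0.png

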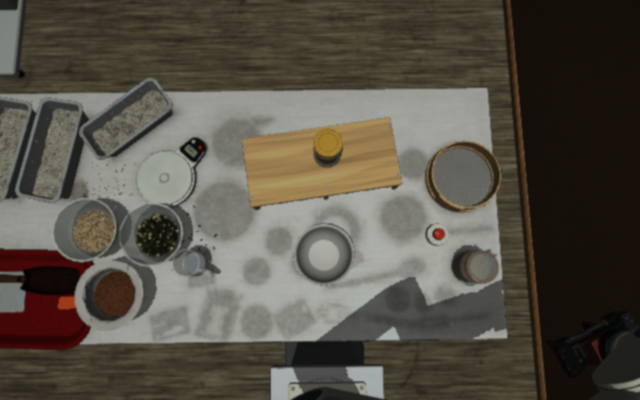

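View pics/side0.png

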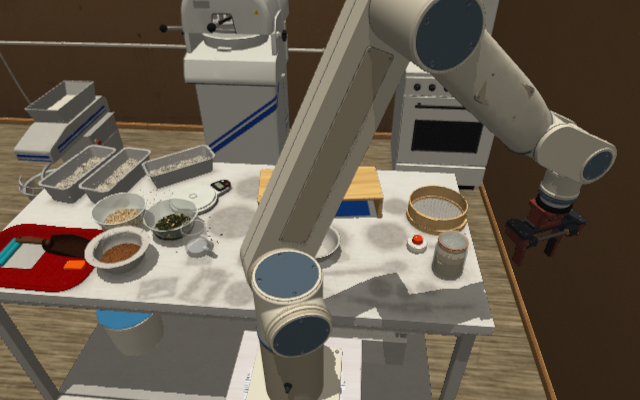

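The top view shows the board with corners near (243,138), (389,118), (401,186) and (256,206), the steel bowl at (324,252), the timer at (437,234) and the mug at (195,262). In the side view blue shows at (352,208), so the right-hand bay is the free one. Next I'll measure these.

```bash
cat > h.py <<'E'
import numpy as np,cv2
from scipy.spatial.transform import Rotation as R
def ray(m,uv,z):
    uv=np.atleast_2d(uv).astype(float)
    d=np.c_[(uv[:,0]-m['cx'])/m['fx'],(uv[:,1]-m['cy'])/m['fy'],np.ones(len(uv))]
    d=d@R.from_rotvec(m['attitude']).as_matrix().T; e=np.array(m['eye'])
    return e+d*((z-e[2])/d[:,2])[:,None]
def cloud(m):
    v,u=np.mgrid[0:400,0:640]; Z=m['range_z']
    p=np.stack([(u-m['cx'])/m['fx']*Z,(v-m['cy'])/m['fy']*Z,Z],-1)
    P=p@R.from_rotvec(m['attitude']).as_matrix().T+np.array(m['eye']); P[Z<=0]=np.nan
    return P
E
python3 - <<'E'
from h import *;import pickle
d=pickle.load(open('d0.pkl','rb'));m=d['top'];P=cloud(m)
hsv=cv2.cvtColor(m['pixels'],cv2.COLOR_RGB2HSV)
print('tablez',np.nanmedian(P[300:330,200:300,2]))
# board
k=((hsv[...,0]>8)&(hsv[...,0]<25)&(hsv[...,1]>70)&(P[...,2]>88)).astype(np.uint8);k[:, :235]=0;k[:,410:]=0;k[:110]=0;k[215:]=0
c=max(cv2.findContours(k,0,1)[0],key=cv2.contourArea)
w=ray(m,c[:,0,:],99)[:,:2].astype(np.float32)
r=cv2.minAreaRect(w);print('board',r,np.nanmedian(P[...,2][k>0]));print(cv2.boxPoints(r))
# bowl
b=(P[...,2]>50)&(P[...,2]<75);b[:215]=0;b[:,:280]=0;b[:,370:]=0;b[290:]=0
b=b.astype(np.uint8);c=max(cv2.findContours(b,0,1)[0],key=cv2.contourArea)
w=ray(m,c[:,0,:],62)[:,:2].astype(np.float32);print('bowl',cv2.minEnclosingCircle(w),cv2.fitEllipse(w),P[...,2][b>0].max())
print('bowl floor z',P[245:260,318:330,2].mean(), 'mug',ray(m,[195,262],100),'timer',ray(m,[437,234],40))
# side: blue
s=d['side'];hs=cv2.cvtColor(s['pixels'],cv2.COLOR_RGB2HSV)
q=(hs[...,0]>100)&(hs[...,0]<130)&(hs[...,1]>120);q[:195]=0;q[225:]=0;q[:,:320]=0;q[:,400:]=0
v,u=np.nonzero(q);w=ray(s,np.c_[u,v],1);print('mat',len(u),w.min(0),w.max(0),w.mean(0))
E
```

```text
tablez -0.9017278424915958
board ((725.302490234375, 6.46466064453125), (199.8721923828125, 428.013671875), 7.931971549987793) 98.92021088019965
[[ 596.79016  204.6331 ]
 [ 655.85486 -219.2856 ]
 [ 853.8148  -191.70378]
 [ 794.7501   232.21492]]
bowl ((466.4948425292969, 2.7124552726745605), 85.86778259277344) ((466.6402282714844, 2.6954128742218018), (167.50875854492188, 169.33950805664062), 65.28097534179688) 69.44140211803688
bowl floor z nan mug [[447.97131724 352.13275027 100.        ]] timer [[ 519.71787776 -325.26478859   40.        ]]
mat 433 [ 659.36926006 -174.84292762    1.        ] [751.58035255 -57.18807125   1.        ] [ 703.77832896 -116.56405638    1.        ]
```

```bash
cat >> h.py <<'E'
C=np.array([725.3,6.5]);YAW=np.radians(7.93)
ex=np.array([np.cos(YAW),np.sin(YAW)]);ey=np.array([-ex[1],ex[0]])
def toR(p): q=np.asarray(p)[...,:2]-C; return np.stack([q@ex,q@ey],-1)
def toW(r): return C+r[0]*ex+r[1]*ey
E
python3 - <<'E'
from h import *;import pickle
from workcell import *
d=pickle.load(open('d0.pkl','rb'))
for n in d:
    P=cloud(d[n]);r=np.hypot(P[...,0]-466.5,P[...,1]-2.7)
    print(n,[(a,[round(float(x)) for x in np.nanpercentile(P[...,2][(r>=a)&(r<a+8)],[10,50,90])]) if ((r>=a)&(r<a+8)).any() else a for a in range(0,100,8)])
P=cloud(d['top']);k=(P[...,2]>200)&(P[...,2]<235);k[:110]=0;k[180:]=0;k[:,:300]=0;k[:,360:]=0
print('honey',toR(P[k]).min(0),toR(P[k]).max(0))
print('bowl R',toR([466.5,2.7]),'mug,timer R',toR([448,352]),toR([519.7,-325]))
o=get_obs();M=R.from_rotvec(o['orientation']).as_matrix();print(M.round(3),o['width'])
dp=np.r_[toW(toR([466.5,2.7])),180]-o['ee_pos'];print('tool shift to above bowl',M.T@dp)
E
```

```text
top [(0, [-1, 2, 5]), (8, [-1, 1, 4]), (16, [-3, 1, 3]), (24, [-2, 1, 4]), (32, [-2, 1, 4]), (40, [-2, 1, 5]), (48, [3, 7, 11]), (56, [10, 14, 19]), (64, [19, 25, 32]), (72, [36, 50, 59]), (80, [57, 60, 63]), (88, [-3, -1, 3]), (96, [-4, 0, 3])]
side [0, (8, [-4, -2, 0]), (16, [-3, -1, 2]), (24, [-3, -1, 1]), (32, [-5, -2, 0]), (40, [-3, 0, 6]), (48, [-4, 5, 11]), (56, [-4, 10, 21]), (64, [-4, 24, 39]), (72, [-4, 35, 56]), (80, [-5, 0, 59]), (88, [-5, -2, 58]), (96, [-6, -3, 0])]
honey [-20.67575801 -55.99422205] [53.59908378 18.48874718]
bowl R [-256.8494492    31.94120298] mug,timer R [-226.98200975  380.45329181] [-249.36870801 -299.96476037]
[[ 0.908  0.418 -0.001]
 [ 0.418 -0.908  0.001]
 [-0.    -0.001 -1.   ]] 87.58779873988519
tool shift to above bowl [ 424.78660581 -431.68259076   42.56292436]
```

>>> play_rows(
  plan="8 0 0 0 0 0 8.4;8 0 0 0 0 0 8.4;8 2.35 -4.47 0.3 0 0 0;8 2.35 -4.47 0.3 0 0 0;8 2.35 -4.47 0.3 0 0 0;8 2.35 -4.47 0.3 0 0 0;8 2.35 -4.47 0.3 0 0 0;8 2.35 -4.47 0.3 0 0 0;8 2.35 -4.47 0.3 0 0 0;8 2.35 -4.47 0.3 0 0 0;8 2.35 -4.47 0.3 0 0 0;8 2.35 -4.47 0.3 0 0 0;8 2.35 -4.47 0.3 0 0 0;8 2.35 -4.46 0.3 0 0 0;8 0 0 0 0 0 0;8 0 0 0 0 0 0",
)

```text
t: 2.1
ee_pos: [466.2, 2.3, 186.4]
orientation: [3.134, 0.219, -0.002]
ft_force: [-0.1, 0.2, -1.2]
width: 79.8
```

```bash
cat > st.py <<'E'
from h import *
from workcell import *
def st():
    o=get_obs();M=R.from_rotvec(o['orientation']).as_matrix()
    print('t',round(o['t'],2),'TCP riser',toR(o['ee_pos']).round(1),'z',round(o['ee_pos'][2],1),'w',round(o['width'],1),'F',np.round(o['ft_force'],1))
    print(' tool x yaw',np.degrees(np.arctan2(M[1,0],M[0,0])).round(2),'z',M[:,2].round(3))
    return o
E
python3 - <<'E'
from st import *
st()
E
```

```text
t 2.1 TCP riser [-257.2   31.6] z 186.4 w 79.8 F [-0.1  0.2 -1.2]
 tool x yaw 7.99 z [-0.001 -0.    -1.   ]
```

>>> play_rows(
  plan="8 0 0 4.5 0 0 0;8 0 0 4.5 0 0 0;8 0 0 3 0 0 0;8 0 0 2 0 0 0;8 0 0 1.3 0 0 0;8 0 0 1.2 0 0 0;8 0 0 0 0 0 0",
)

```text
t: 2.98
ee_pos: [466.4, 2.1, 21.3]
orientation: [-3.134, -0.217, 0.002]
ft_force: [0.4, 0.3, 1.0]
width: 80.1
```

>>> play_rows(
  plan="8 0 0.6 0 0 0 0;8 0 0.6 0 0 0 0;8 0 1 0 0 0 0;8 0 1.2 0 0 0 0;8 0 1.2 0 0 0 0;8 0 1.2 0 0 0 0;8 0 1.2 0 0 0 0;8 0 1.2 0 0 0 0;8 0 1.2 0 0 0 0;8 0 1.2 0 0 0 0;8 0 1.2 0 0 0 0;8 0 1 0 0 0 0;8 0 0.7 0 0 0 0;8 0 0.5 0 0 0 0;8 0 0 0 0 0 0",
)

```text
t: 4.85
ee_pos: [486.2, -136.5, 21.7]
orientation: [3.134, 0.217, 0.0]
ft_force: [-0.9, 1.9, 3.6]
width: 80.0
```

```bash
cat >> st.py <<'E'
def bowl(name=None,cx0=None):
    m=get_image('top');P=cloud(m)
    q=toR(P);k=(P[...,2]>48)&(P[...,2]<76)&(np.abs(q[...,1]+80)<140)&(q[...,0]>-360)&(q[...,0]<-95)
    k=cv2.morphologyEx(k.astype(np.uint8),cv2.MORPH_OPEN,np.ones((2,2)))
    v,u=np.nonzero(k); w=toR(ray(m,np.c_[u,v],62))
    print('rim pts',len(w),'min',w.min(0).round(1),'max',w.max(0).round(1))
    if name: cv2.imwrite(f'pics/{name}.png',cv2.resize(m['pixels'][100:300,200:460,::-1],None,fx=3,fy=3))
    return m,w
E
python3 - <<'E'
from st import *
st();bowl('a1')
E
```

```text
t 4.85 TCP riser [-256.6 -108.6] z 21.7 w 80.0 F [-0.9  1.9  3.6]
 tool x yaw 7.93 z [ 0. -0. -1.]
rim pts 218 min [-317.1 -103.6] max [-170.4  -19.2]
```

View pics/a1.png

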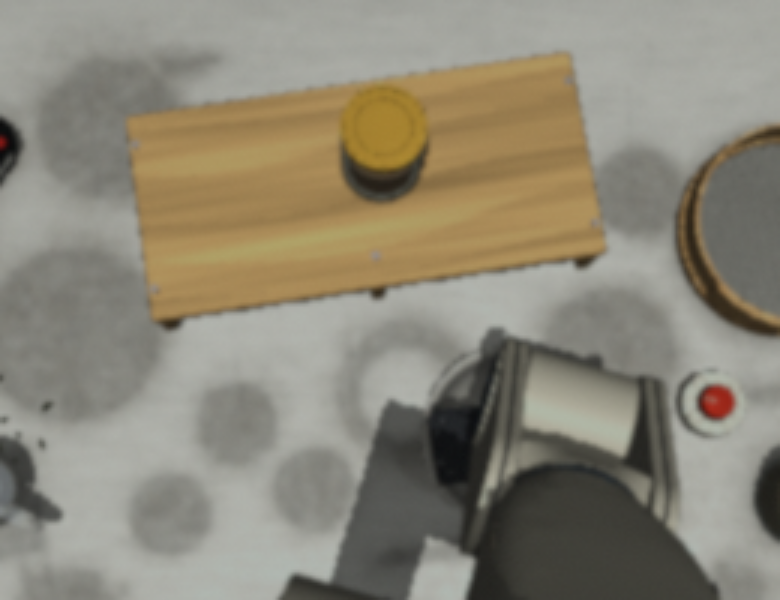

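>>> play_rows(
  plan="8 0 -0.4 0 0 0 0;8 0.6 0 0 0 0 0;8 0.8 0 0 0 0 0;8 1 0 0 0 0 0;8 1.1 0 0 0 0 0;8 1.1 0 0 0 0 0;8 1.1 0 0 0 0 0;8 1.1 0 0 0 0 0;8 1.1 0 0 0 0 0;8 1.1 0 0 0 0 0;8 1 0 0 0 0 0;8 0.7 0 0 0 0 0;8 0.5 0 0 0 0 0;8 0.4 0 0 0 0 0;8 0 0 0 0 0 0",
)

```text
t: 6.78
ee_pos: [600.9, -116.2, 21.7]
orientation: [3.134, 0.218, 0.001]
ft_force: [0.5, -0.4, 0.5]
width: 79.6
```

Run:
```python
from st import *
st();bowl()
```

```text
t 6.78 TCP riser [-140.1 -104.3] z 21.7 w 79.6 F [ 0.5 -0.4  0.5]
 tool x yaw 7.94 z [ 0.001 -0.    -1.   ]
rim pts 39 min [-202.   -36.6] max [-168.5  -23. ]
```

>>> play_rows(
  plan="8 0 0 -2 0 0 0;8 0 0 -4 0 0 0;8 -0.5 0 -4 0 0 0;7 -4 0 -2 0 0 0;6 -4 0 0 0 8.3 0;5 -4.5 0 0 0 8.3 0;4.5 0 0 0 0 8.3 0;4 0 0 0 0 0 0;4 0 0 0 0 0 0",
)

```text
t: 7.95
ee_pos: [478.0, -129.8, 136.4]
orientation: [-3.038, -0.221, -0.581]
ft_force: [-0.1, 0.2, -0.1]
width: 39.8
```

Run:
```python
from st import *
st();m,w=bowl()
m=get_image('side');cv2.imwrite('pics/a2.png',cv2.resize(m['pixels'][140:300,230:490,::-1],None,fx=3,fy=3))
m=get_image('wrist');cv2.imwrite('pics/a3.png',m['pixels'][:,:,::-1])
P=cloud(m);q=toR(P);k=(P[...,2]>50)&(P[...,2]<72)&(np.abs(q[...,1]+104)<95)&(q[...,0]>-230)&(q[...,0]<-20)
print(k.sum());a=q[k];print(a.min(0),a.max(0))
if k.sum()>50:
  v,u=np.nonzero(k);w=toR(ray(m,np.c_[u,v],62));print(w.min(0),w.max(0))
```

```text
t 7.95 TCP riser [-263.8 -100.9] z 136.4 w 39.8 F [-0.1  0.2 -0.1]
 tool x yaw 8.15 z [ 0.364  0.067 -0.929]
rim pts 510 min [-247.  -192.6] max [-98.7 -22.4]
9116
[-229.97989628 -198.9976072 ] [-75.51808599 -17.57203825]
[-231.24341128 -202.67410122] [-82.50726222 -17.8074743 ]
```

View pics/a3.png

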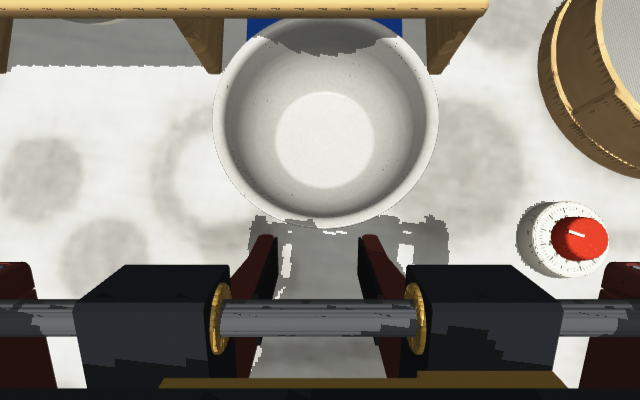

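The wrist view shows the bowl square in front of the right bay: rim left at (212,115), right at (438,115), near point at (323,228), with the blue mat behind it.

Run:
```python
from st import *
m=get_image('wrist');p=toR(ray(m,[[212,115],[438,115],[323,228]],62));print(p.round(1))
print('upright inner edges at board underside',toR(ray(m,[[222,17],[428,17]],85)).round(1),'foot',toR(ray(m,[[222,73],[428,73]],0)).round(1))
print('board front edge',toR(ray(m,[[230,15],[420,15]],85)).round(1))
```

```text
[[-161.8  -17.7]
 [-161.  -188. ]
 [-246.5 -102.5]]
upright inner edges at board underside [[ -97.9  -29. ]
 [ -97.9 -175.6]] foot [[ -94.7   -4.3]
 [ -94.2 -201.2]]
board front edge [[ -96.3  -34.7]
 [ -96.4 -170. ]]
```

>>> play_rows(
  plan="5 -1.02 0.05 1.92 0 0 0;5 -1.02 0.05 1.92 0 0 0;5 -1.02 0.05 1.92 0 0 0;5 -1.02 0.05 1.92 0 0 0;5 -1.02 0.05 1.92 0 0 0;5 0.9 0 0.36 0 0 0;5 0.6 0 0.24 0 0 0;5 0.5 0 0.2 0 0 0;5 0.6 0 0.24 0 0 0;5 0.7 0 0.28 0 0 0;5 0.7 0 0.28 0 0 0;5 0.7 0 0.28 0 0 0;5 0.7 0 0.28 0 0 0;5 0.5 0 0.2 0 0 0;5 0 0 0 0 0 0",
)

```text
t: 10.02
ee_pos: [528.1, -122.3, 26.9]
orientation: [-3.036, -0.222, -0.58]
ft_force: [-0.1, -0.1, -0.1]
width: 49.8
```

Run:
```python
from st import *
st();m=get_image('wrist');cv2.imwrite('pics/a4.png',m['pixels'][:,:,::-1])
```

```text
t 10.03 TCP riser [-213.1 -100.3] z 26.9 w 49.8 F [-0.1 -0.1 -0.1]
 tool x yaw 8.17 z [ 0.363  0.068 -0.929]
```

View pics/a4.png

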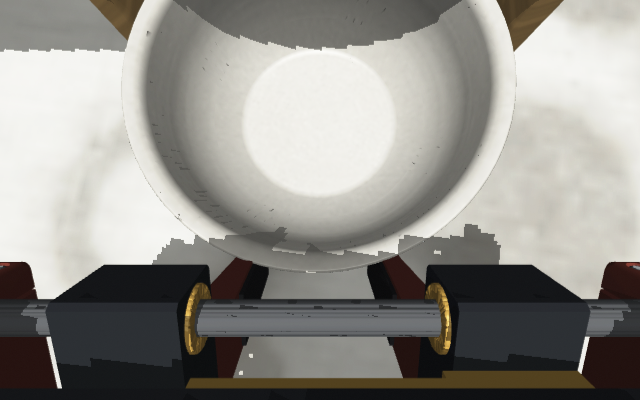

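The bowl is level on the table, between the fingers: rim left (121,85), right (516,85), near point (320,271).

Run:
```python
from st import *
m=get_image('wrist');print(toR(ray(m,[[121,85],[516,85],[318,271]],62)).round(1));st()
print('uprights foot',toR(ray(m,[[128,42],[514,52]],0)).round(1))
```

```text
[[-141.5  -14. ]
 [-141.2 -184.4]
 [-220.3 -100.6]]
t 10.12 TCP riser [-213.6 -100.3] z 26.9 w 49.9 F [0.1 0.7 0.8]
 tool x yaw 8.14 z [ 0.363  0.068 -0.929]
uprights foot [[ -81.8   22.6]
 [ -88.5 -220.5]]
```

>>> play_rows(
  plan="5 0.5 0.06 0.2 0 0 0;5 0.7 0.06 0.27 0 0 0;5 0.8 0.06 0.31 0 0 0;5 0.8 0.06 0.31 0 0 0;5 0.8 0.06 0.31 0 0 0;5 0.8 0.05 0.31 0 0 0;5 0.8 0.05 0.31 0 0 0;5 0.8 0 0.31 0 0 0;5 0.8 0 0.31 0 0 0;5 0.8 0 0.31 0 0 0;5 0.8 0 0.31 0 0 0;5 0.6 0 0.23 0 0 0;5 0.4 0 0.16 0 0 0;5 0 0 0 0 0 0",
)

```text
t: 11.88
ee_pos: [628.2, -111.5, 27.7]
orientation: [-3.037, -0.221, -0.58]
ft_force: [-0.1, 0.0, 0.0]
width: 50.1
```

Run:
```python
from st import *
st();m=get_image('wrist');cv2.imwrite('pics/a5.png',m['pixels'][:,:,::-1])
```

```text
t 11.88 TCP riser [-112.4 -103.5] z 27.7 w 50.1 F [-0.1  0.   0. ]
 tool x yaw 8.14 z [ 0.363  0.068 -0.929]
```

View pics/a5.png

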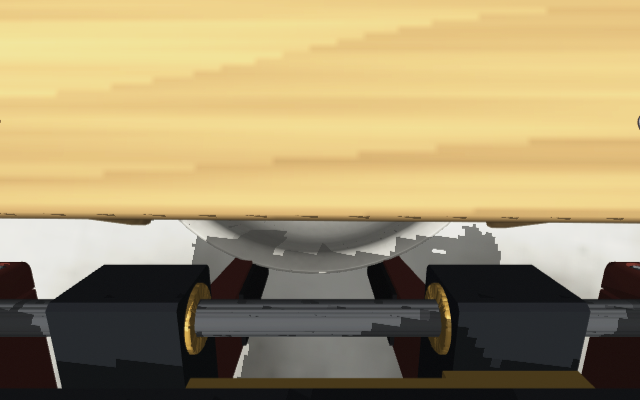

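The near rim at (320,271) lies about 19 mm in front of the board edge (row 218), centred between the uprights. I'll push it about 18 mm further.

>>> play_rows(
  plan="5 0.4 0 0.16 0 0 0;5 0.5 0 0.19 0 0 0;5 0.4 0 0.16 0 0 0;5 0.3 0 0.12 0 0 0;5 0.1 0 0.04 0 0 0;5 0 0 0 0 0 0",
)

```text
t: 12.68
ee_pos: [646.1, -108.8, 27.7]
orientation: [-3.037, -0.221, -0.58]
ft_force: [-1.4, 0.2, -0.5]
width: 50.2
```

Run:
```python
from st import *
st()
```

```text
t 12.68 TCP riser [ -94.4 -103.3] z 27.7 w 50.2 F [-1.4  0.2 -0.5]
 tool x yaw 8.14 z [ 0.363  0.068 -0.929]
```

Now back straight out, rise, and look.

>>> play_rows(
  plan="5 -0.9 0 -0.36 0 0 0;5 -2.8 0 -1.1 0 0 0;5 -3.7 0 -1.5 0 0 0;5 -3.7 0 -1.5 0 0 0;5 -2 0 -3 0 0 0;5 0 0 -4 0 0 0;5 0 0 -3 0 0 0;5 0 0 0 0 0 0;5 0 0 0 0 0 0",
)

```text
t: 13.8
ee_pos: [472.9, -135.9, 113.4]
orientation: [-3.037, -0.22, -0.58]
ft_force: [-0.6, -0.1, -0.1]
width: 50.0
```

Run:
```python
from st import *
import pickle
st();m=get_image('wrist');cv2.imwrite('pics/a6.png',m['pixels'][:,:,::-1])
t=get_image('top');P0=cloud(pickle.load(open('d0.pkl','rb'))['top']);P=cloud(t)
def lid(P,a,b,c,d,z0,z1):
    q=P[a:b,c:d].reshape(-1,3);q=q[(q[:,2]>z0)&(q[:,2]<z1)];return q.mean(0).round(1),len(q)
for n,g in dict(honey=(110,180,300,360,205,235),timer=(215,255,420,455,20,60),mug=(240,285,170,225,20,115)).items(): print(n,lid(P0,*g),lid(P,*g))
cv2.imwrite('pics/a7.png',cv2.resize(t['pixels'][100:300,160:460,::-1],None,fx=2.6,fy=2.6))
pickle.dump(m,open('w.pkl','wb'))
```

```text
t 13.8 TCP riser [-269.7 -106.2] z 113.4 w 50.0 F [-0.6 -0.1 -0.1]
 tool x yaw 8.12 z [ 0.364  0.068 -0.929]
honey (array([743.1,  -9.8, 217.6]), 682) (array([743.2,  -9.7, 217.6]), 682)
timer (array([ 521. , -328.9,   31.8]), 355) (array([ 520.8, -328.4,   31.4]), 367)
mug (array([453. , 383.5,  65.2]), 783) (array([452.9, 383.6,  65.5]), 779)
```

View pics/a6.png

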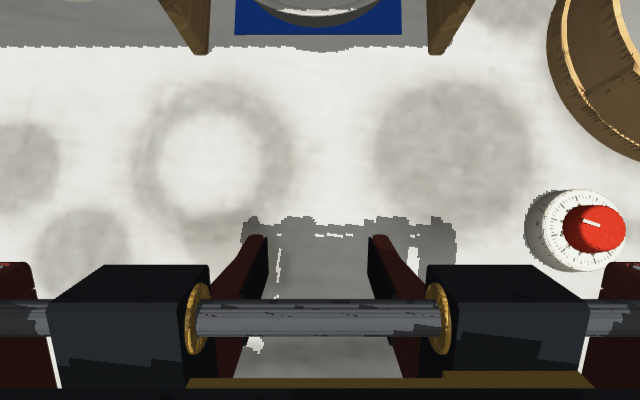

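View pics/a7.png

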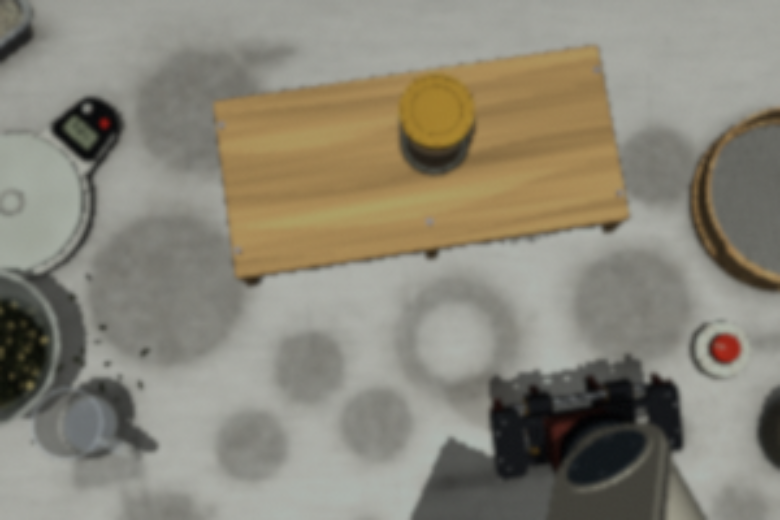

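The wrist view shows the bowl inside the bay over the mat, with its near rim at about (318,27). In the top view only a sliver at most shows past the edge. The honey jar, timer and mug are where they were.

Run:
```python
from st import *
import pickle
m=pickle.load(open('w.pkl','rb'))
print('rim if outline at row 14/27:',toR(ray(m,[[318,14],[318,27]],62)).round(1).tolist(),'mat front',toR(ray(m,[[318,34]],1)).round(1))
P=cloud(m);print([(v,toR(P[v,318]).round(0).tolist(),round(float(P[v,318,2]))) for v in range(0,36,3)])
g=lambda P:P
import cv2
for n in ('side',):
    import pickle as p; a=p.load(open('d0.pkl','rb'))[n]['pixels'].astype(int);b=get_image(n)['pixels'].astype(int)
    print('glass bay diff',np.abs(a-b)[160:215,395:410].mean())
close_job()
```

```text
rim if outline at row 14/27: [[-100.9, -103.7], [-110.9, -103.8]] mat front [[ -75.6 -102.6]]
[(0, [-44.0, -102.0], 3), (3, [-47.0, -102.0], 3), (6, [-49.0, -102.0], 2), (9, [-96.0, -104.0], 61), (12, [-99.0, -104.0], 62), (15, [-102.0, -104.0], 62), (18, [-92.0, -103.0], 45), (21, [-91.0, -103.0], 41), (24, [-89.0, -103.0], 34), (27, [-86.0, -103.0], 25), (30, [-72.0, -103.0], 2), (33, [-75.0, -103.0], 2)]
glass bay diff 10.477575757575758
the job is handed in; nothing more can be done
```

The steel bowl is put away in the right-hand bay, the one with the blue mat, and the job is handed in at about 14 s of the 53 s allowed.

I dragged it with the open fingers set inside it, sideways and then towards the bay. For the rest I pushed it from behind with the fingers tilted forward. It was never gripped or lifted, and the wrist force stayed under about 4 N at every reading.

**Last checks**
- **Bowl:** the wrist depth puts its near rim about 2 mm past the board's front edge, at the correct 62 mm rim height. It is centred in the bay to about 1 mm and stands level.
- **Other things:** the honey jar, the timer and the mug measured the same as at the start, within about 0.5 mm.
- **Robot:** the fingers were backed well clear before handing in.
- **Not settled:** the glass bowl was not checked on its own. My one image comparison was meant for its bay but used the wrong pixels, so its result (a difference of 10.5) tells nothing. The arm never went into that bay.

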